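# Walk the press mould round to the fence

## Task

Turn the heavy graphite press mould on the glass bench until one of its two long plain sides faces the steel fence, and bring it up flush against the fence, centred on the yellow mark. Walk it round by pushing its two colour-capped ends by turns, the red end first and then the blue, with the fingers only: never grip or lift it, and keep it flat on the bench. Leave the tools and glassware round about where they are.

Things in the scene. Friction and masses are not known exactly. Their poses are not given: they have to be found in the camera images.
- mould: Loose oblong graphite press mould, about 1.4 kg, two round hollows on top, red cap on one end, blue on the other. 90 (its x) by 130 (its y) by 55 mm high, plain sides. Origin: centre of underside, below its centre of mass; red end at +y. The two long sides (+x, -x faces) are alike. Pushed along with about 5 to 12 N. Starts 50 to 90 degrees off, either way, centre 140 to 165 mm from the fence.
- red_end: Red end cap of the mould, fixed to it: 28 mm long, as wide and high as the mould (90 by 55 mm). Origin: bottom edge, middle of the mould's outer red end face (65 mm from the mould's centre). Same axes as the mould.
- blue_end: Blue end cap of the mould, fixed to it: 28 mm long, as wide and high as the mould (90 by 55 mm). Origin: bottom edge, middle of the mould's outer blue end face (65 mm from the mould's centre). Same axes as the mould.
- fence: Fixed straight steel fence, 320 mm long, 40 mm high, 12 mm thick with a low foot behind it, beyond the mould; a yellow stripe 12 mm wide marks its middle. Origin: at bench height in the working face, under the mark. y runs along the face, x points squarely into the fence, away from the robot. A flush mould has its centre 45 mm from the face (x = -0.045).
- paddle: Graphite paddle with a wooden handle, 245 mm long, 70 mm wide, 24 mm high, lying loose beside the work; leave it. Origin under its middle.
- tweezers: Steel tweezers, 170 mm long, lying loose; leave them. Origin under their middle.
- shears: Steel glass shears, 190 mm long, 80 mm wide, lying loose; leave them. Origin under their middle.
- frit_jar: Amber jar, 56 mm across, 75 mm high, loose; leave it. Origin under its centre.
- optic_ring: Brass ring, 64 mm across, 35 mm high, loose; leave it. Origin under its centre.
- paperweight: Green glass paperweight, 68 mm across, 52 mm high, loose; leave it. Origin under its centre.
- punty_rest: Wooden block, 40 by 50 by 30 mm high, loose; leave it. Origin under its centre.
Not all that is in view belongs to the job. Leave any pink look-alike of the mould alone.

How it is judged:
By the outcome, as a careful person would: the job done as asked, in the order asked, and still so for the second after the job is handed in, with the robot touching nothing.
It also fails if it takes over 72 s, if anything falls off the work surface, if the arm or the gripper's body presses on something with over 40 N, if the wrist force passes 120 N, or if a joint passes its speed limit or range.

## Robot

A 6-joint arm with a two-finger parallel gripper is mounted at the origin on the work surface. World frame = base frame: x ahead of the robot, y to its left, z up, the work surface at z = 0. Lengths are in m, angles in rad, forces in N, time in s.
With the tool pointing down it reaches from about 0.4 to 0.825 m from the base axis. Payload 7 kg.
Tool frame: the origin (TCP) lies on the centre line of the jaws, within the pads' length; the fingertips stand 22 mm ahead of it and the grasp point (between the pads) lies 3 mm ahead of it (arm.tcp_to_tips is the distance from the TCP to the fingertips, in m); z points along the fingers, y is the line along which they close (so a half turn about z gives the same grasp; the last joint's range is limited). The gripper opens to 88 mm and grips with 3 to 60 N. Pads are 19 mm wide; open, the fingers measure 130 mm over their backs; the gripper's body (78 mm by 193 mm) begins 47 mm behind the grasp point.
Start: joints at [1.581, 0.359, 0.012, 0, -1.224, -0.288], TCP at [0.185, 0.649, 0.249] pointing down, gripper open.
Joint ranges: [-3.07, 3.07], [-1.43, 2.12], [-1.02, 1.25], [-3.03, 1.67], [-3.05, -0], [-3.03, 3.03]. Speed limits (rad/s): [2.39, 2.39, 3.01, 3.14, 3.14, 3.14].

## Interface

Orientations are given as [roll, pitch, yaw] about the fixed x, y, z axes, in that order (R = Rz(yaw) Ry(pitch) Rx(roll)).
In Python, from station import arm gives the robot as it stands.
- The arm moves only by the tool jog_arm, never from a script. Its argument "targets" is a list of rows, each an object of numbers: "dx", "dy", "dz": the shift along the tool's x, y, z in mm; "rx", "ry", "rz": the turn, a rotation vector about the tool's x, y, z in rad; "gripper": the closure, from 0 (fully open) to 1 (shut). In form: [{"dx": .., "dy": .., "dz": .., "rx": .., "ry": .., "rz": .., "gripper": ..}, ...]. A call has exactly 8 rows; each row is the pose to reach, as a shift and turn from the pose commanded when the call began, along the tool's axes at that moment; what a row does not reach only later rows make up. A row lasts 1/12 s, in which the tool goes at most 41.7 mm and 7.16 degrees, less where a joint would pass 70% of its speed; a pose out of reach is approached as far as the arm can. A call with a gripper value outside its range is refused whole. The fingers move at their own pace and stop on an object; "force" is the grip in N (left out, the last holds). Time passes only in rows, so rows that repeat a pose let the fingers close, or fill a call up. It gives the time, the measured TCP pose, the force, the opening and the grip force at its end, in the units of the state.
- arm.get_state(): the state, without advancing time (a new reading comes with each control period).
- arm.grab_frame(name): name is "scene" or "top" or "wrist"; returns a dict with "frame" (480x640x3 uint8, red, green, blue), "z_map" (480x640 float32, m along the optical axis (not along the pixel's ray), 0 where there is no reading), "fx", "fy", "cx", "cy" (pixels), "view" (4x4, takes a point from world to camera coordinates). Camera axes: x right, y down, z forward; pixel columns grow to the right and rows downward; lengths in m; the calibration is good to about 2 mm. A picture is of the moment at which its call begins.
- arm.job_done(): hands the job in; it is judged then, once.
The state is a dict: "t": time; "q": joint angles; "qd": joint speeds; "joint_efforts": joint torques, N m; "eef_pos": TCP position; "ee_rot": TCP orientation; "force": force on the tool from outside, world axes, zero at the start; "moment": the same for the moment, N m; "width": finger opening in m; "gripper_force": force on a finger pad.
Only numpy, scipy, OpenCV 4.12 (cv2) and the standard library are available. Lean on these libraries where they do the work, as an engineer would, in place of code of your own. Each camera call takes 0.05 s, during which the arm holds its last target. There are 200 camera calls.

## Working session

There is one attempt and no reset: what is moved stays moved. The work goes in short steps, Python scripts to look and compute and a tool call to move; the robot and the scene stay as the last step left them, time stands still between calls to the robot, and variables do not carry over. Pictures are saved under pics/ and viewed, at most 10 in all, crops included, and the job is handed in when it is done.

Besides the shell and the picture viewer there is one more tool, called after ">>>" as name(argument=value, ...) on one line, values as JSON. jog_arm: Moves the arm, as the interface text tells. Its arguments: {"type":"object","properties":{"targets":{"type":"array","items":{"type":"object","properties":{"dx":{"type":"number"},"dy":{"type":"number"},"dz":{"type":"number"},"rx":{"type":"number"},"ry":{"type":"number"},"rz":{"type":"number"},"gripper":{"type":"number"}}}},"force":{"type":"number"}},"required":["targets"]}

```bash
ls; mkdir -p pics; python3 - <<'E'
from station import arm
import cv2,numpy as np
for n in("top","scene"):
    f=arm.grab_frame(n); cv2.imwrite(f"pics/{n}0.png",f["frame"][:,:,::-1]); np.savez(f"{n}0.npz",**f)
    print(n,f["fx"],f["cx"],f["cy"],np.round(f["view"],3).tolist())
print(arm.get_state())
E
```

```text
pics
top 614.4721744886012 315.86040807876896 232.37400566734894 [[0.044, -0.999, -0.006, 0.003], [-0.976, -0.042, -0.216, 0.53], [0.215, 0.015, -0.976, 1.302], [0.0, 0.0, 0.0, 1.0]]
scene 623.1010521193685 335.5912042081719 238.75465887616267 [[0.645, 0.764, -0.013, -0.35], [0.488, -0.426, -0.762, -0.206], [-0.588, 0.485, -0.648, 1.638], [0.0, 0.0, 0.0, 1.0]]
{'t': 0.1, 'q': array([ 1.58110585e+00,  3.59307375e-01,  1.11638350e-02, -3.08891823e-04,
       -1.22410039e+00, -2.88102219e-01]), 'qd': array([-0.0009635 , -0.00012172,  0.00287822,  0.00114158, -0.00106036,
       -0.00151569]), 'joint_efforts': array([-1.32570232e-03, -5.84166098e+01,  2.93749076e+01,  7.01548263e+00,
        1.01277253e-02, -4.92106869e-05]), 'eef_pos': array([0.18501839, 0.64873199, 0.2477272 ]), 'ee_rot': array([ 3.14012219e+00, -1.32923914e-04, -2.77897764e-01]), 'force': array([0.0902278 , 0.02968228, 0.75958439]), 'moment': array([0.02474673, 0.00768614, 0.0025811 ]), 'gripper_force': 0.0, 'width': 0.08761290268429017}
```

View pics/top0.png

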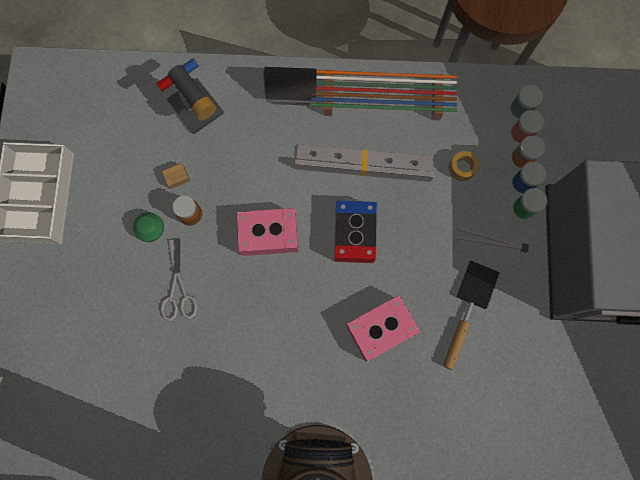

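View pics/scene0.png

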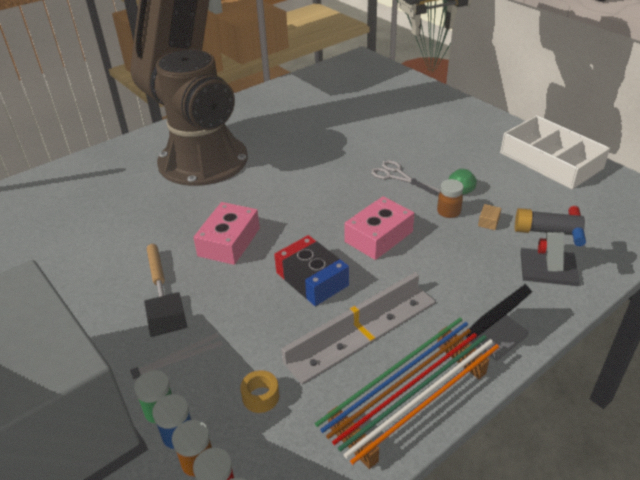

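The mould is the black one with red and blue caps, at (356,232) in the top view. Its look-alikes are the pink blocks at (267,231) and (383,328). The fence runs (296,150)–(433,172) with its mark at (365,160). The blue end is toward the fence and the red end toward the robot.

```bash
cat > h.py <<'E'
import numpy as np,cv2
def world(f):
    v,u=np.mgrid[:480,:640]; z=f["z_map"]
    c=np.stack([(u-f["cx"])*z/f["fx"],(v-f["cy"])*z/f["fy"],z],-1)
    V=f["view"]; return (c-V[:3,3])@V[:3,:3]
def colmask(f,lo,hi,s=150,v=60):
    h=cv2.cvtColor(np.ascontiguousarray(f["frame"]),cv2.COLOR_RGB2HSV).astype(int)
    H=h[...,0]
    return ((H>=lo)&(H<=hi) if lo<=hi else (H>=lo)|(H<=hi))&(h[...,1]>s)&(h[...,2]>v)
def mould(f,box=(.4,.75,-.25,.15)):
    W=world(f); x,y,z=np.moveaxis(W,-1,0)
    top=(z>.047)&(z<.063)&(x>box[0])&(x<box[1])&(y>box[2])&(y<box[3])
    r=top&colmask(f,172,6); b=top&colmask(f,105,125)
    def cen(m):
        n,l,s,c=cv2.connectedComponentsWithStats(m.astype(np.uint8)); i=1+np.argmax(s[1:,4]); m=l==i
        R=cv2.minAreaRect((W[m][:,:2]*1000).astype(np.float32)); return np.array(R[0])/1000,R[1:],m.sum(),W[m][:,2].mean()
    R,B=cen(r),cen(b); d=R[0]-B[0]; 
    return dict(c=(R[0]+B[0])/2,yaw=np.degrees(np.arctan2(-d[0],d[1])),L=np.hypot(*d),R=R,B=B)
E
python3 - <<'E'
from h import *
f=dict(np.load("top0.npz"))
m=mould(f); print(m)
W=world(f);x,y,z=np.moveaxis(W,-1,0)
v,u=np.mgrid[:480,:640]
# fence
F=(z>.034)&(z<.046)&(u>285)&(u<445)&(v>138)&(v<185)
P=W[F]; R=cv2.minAreaRect((P[:,:2]*1000).astype(np.float32)); print("fence",R,F.sum(),cv2.boxPoints(R).tolist())
Y=colmask(f,20,32,120,80)&(u>350)&(u<380)&(v>140)&(v<185)
Q=W[Y]; print("yellow",Y.sum(),Q[Q[:,2]>.034].mean(0),Q.min(0),Q.max(0))
for n,a,b in(("jar",187,210),("rest",176,175),("ring",457,155),("pink",267,228),("pink2",383,328),("shear",175,250),("tweez",525,247)):
    print(n,W[b,a].round(3))
def big(f,n,a,b,c,d,k): cv2.imwrite(n,cv2.resize(np.ascontiguousarray(f["frame"][c:d,a:b,::-1]),None,fx=k,fy=k,interpolation=cv2.INTER_CUBIC))
big(f,"pics/c1.png",280,450,130,280,4)
E
```

```text
{'c': array([ 0.5409437 , -0.06119237]), 'yaw': np.float64(90.97668038618797), 'L': np.float64(0.10271786520384096), 'R': (array([ 0.48959222, -0.06206781]), ((88.99969482421875, 29.73749542236328), 89.96915435791016), np.int64(494), np.float64(0.05594347661759531)), 'B': (array([ 0.59229517, -0.06031693]), ((27.503942489624023, 87.5119400024414), 0.9428361058235168), np.int64(413), np.float64(0.056126762762625))}
fence ((689.483154296875, -76.88117980957031), (318.3060302734375, 15.977522850036621), 87.02086639404297) 788 [[673.233642578125, -235.40391540527344], [689.1895751953125, -236.2342987060547], [705.732666015625, 81.64155578613281], [689.7767333984375, 82.47193908691406]]
yellow 105 [ 0.68935841 -0.07737289  0.04286085] [ 6.81518255e-01 -8.53603945e-02 -3.77796526e-04] [ 0.74507091 -0.07177156  0.04918264]
jar [0.563 0.311 0.077]
rest [0.656 0.354 0.035]
ring [ 0.731 -0.292  0.036]
pink [0.536 0.135 0.052]
pink2 [ 0.326 -0.127  0.059]
shear [0.485 0.345 0.012]
tweez [ 0.526 -0.451  0.01 ]
```

View pics/c1.png

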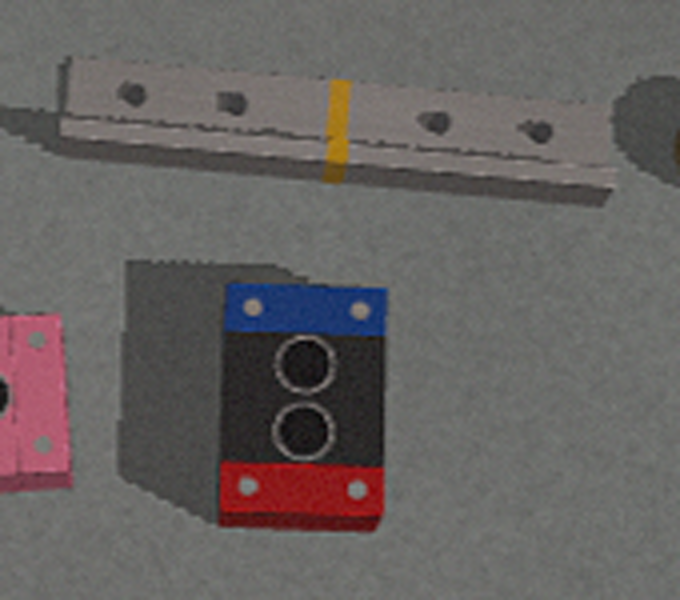

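Checks: cap spacing 102.7 mm (nominal 102) and top height 56 mm. The fence face is about 143 mm ahead with yaw about -3°. So I turn CCW by about 86°, pushing the red cap on its +y side toward -y.

```bash
cat > go.py <<'E'
import sys,numpy as np
from station import arm
def rel(x,y,z,yawdeg):
    s=arm.get_state(); p=s["eef_pos"]; a=s["ee_rot"][2]
    d=np.array([x,y,z])-p; c,n=np.cos(a),np.sin(a)
    r=-(np.radians(yawdeg)-a); r=(r+np.pi)%(2*np.pi)-np.pi
    return np.round([1e3*(d[0]*c+d[1]*n),1e3*(d[0]*n-d[1]*c),-1e3*d[2]],1),round(r,3)
if __name__=="__main__":
    v=list(map(float,sys.argv[1:])); 
    for i in range(0,len(v),4): print(v[i:i+4],rel(*v[i:i+4]))
E
python3 go.py .495 .018 .18 -179.9
```

```text
[0.495, 0.018, 0.18, -179.9] (array([471.1, 521.5,  67.7]), np.float64(2.862))
```

>>> jog_arm(targets=[{"dx": 471, "dy": 521, "dz": 68, "rz": 2.86, "gripper": 1}, {"dx": 471, "dy": 521, "dz": 68, "rz": 2.86, "gripper": 1}, {"dx": 471, "dy": 521, "dz": 68, "rz": 2.86, "gripper": 1}, {"dx": 471, "dy": 521, "dz": 68, "rz": 2.86, "gripper": 1}, {"dx": 471, "dy": 521, "dz": 68, "rz": 2.86, "gripper": 1}, {"dx": 471, "dy": 521, "dz": 68, "rz": 2.86, "gripper": 1}, {"dx": 471, "dy": 521, "dz": 68, "rz": 2.86, "gripper": 1}, {"dx": 471, "dy": 521, "dz": 68, "rz": 2.86, "gripper": 1}], force=20)

```text
invalid input at $.targets[0]: expected keys dx, dy, dz, rx, ry, rz, gripper
```

```bash
python3 go.py .495 .018 .18 -179.9; python3 -c "
from station import arm;print(arm.get_state()['q'])"
```

```text
[0.495, 0.018, 0.18, -179.9] (array([471.1, 521.5,  67.7]), np.float64(2.862))
[ 1.58110585e+00  3.59307375e-01  1.11638350e-02 -3.08891823e-04
 -1.22410039e+00 -2.88102219e-01]
```

>>> jog_arm(targets=[{"dx": 471, "dy": 521, "dz": 68, "rx": 0, "ry": 0, "rz": 2.86, "gripper": 1}, {"dx": 471, "dy": 521, "dz": 68, "rx": 0, "ry": 0, "rz": 2.86, "gripper": 1}, {"dx": 471, "dy": 521, "dz": 68, "rx": 0, "ry": 0, "rz": 2.86, "gripper": 1}, {"dx": 471, "dy": 521, "dz": 68, "rx": 0, "ry": 0, "rz": 2.86, "gripper": 1}, {"dx": 471, "dy": 521, "dz": 68, "rx": 0, "ry": 0, "rz": 2.86, "gripper": 1}, {"dx": 471, "dy": 521, "dz": 68, "rx": 0, "ry": 0, "rz": 2.86, "gripper": 1}, {"dx": 471, "dy": 521, "dz": 68, "rx": 0, "ry": 0, "rz": 2.86, "gripper": 1}, {"dx": 471, "dy": 521, "dz": 68, "rx": 0, "ry": 0, "rz": 2.86, "gripper": 1}], force=20)

```text
t: 0.77
eef_pos: [0.3318, 0.3493, 0.2161]
ee_rot: [3.141, -0.0, -1.284]
force: [1.5, 0.1, -0.1]
width: 0.0396
gripper_force: 0.0
```

```bash
python3 go.py .495 .018 .12 -179.9; python3 -c "
from station import arm;print(arm.get_state()['q'])"
```

```text
[0.495, 0.018, 0.12, -179.9] (array([363.9, -62.6,  96.1]), np.float64(1.856))
[ 1.22035778e+00  6.28867658e-02 -4.48812388e-01 -1.13845454e-04
 -1.05923136e+00 -9.33088373e-01]
```

>>> jog_arm(targets=[{"dx": 364, "dy": -63, "dz": 96, "rx": 0, "ry": 0, "rz": 1.856, "gripper": 1}, {"dx": 364, "dy": -63, "dz": 96, "rx": 0, "ry": 0, "rz": 1.856, "gripper": 1}, {"dx": 364, "dy": -63, "dz": 96, "rx": 0, "ry": 0, "rz": 1.856, "gripper": 1}, {"dx": 364, "dy": -63, "dz": 96, "rx": 0, "ry": 0, "rz": 1.856, "gripper": 1}, {"dx": 364, "dy": -63, "dz": 96, "rx": 0, "ry": 0, "rz": 1.856, "gripper": 1}, {"dx": 364, "dy": -63, "dz": 96, "rx": 0, "ry": 0, "rz": 1.856, "gripper": 1}, {"dx": 364, "dy": -63, "dz": 96, "rx": 0, "ry": 0, "rz": 1.856, "gripper": 1}, {"dx": 364, "dy": -63, "dz": 96, "rx": 0, "ry": 0, "rz": 1.856, "gripper": 1}])

```text
t: 1.43
eef_pos: [0.4764, 0.061, 0.1322]
ee_rot: [-3.142, 0.0, -2.284]
force: [2.1, 1.4, 0.5]
width: 0.0004
gripper_force: 0.0
```

```bash
python3 go.py .495 .018 .12 -179.9 .495 .018 .032 -179.9
```

```text
[0.495, 0.018, 0.12, -179.9] (array([ 20.4, -42.2,  12.2]), np.float64(0.856))
[0.495, 0.018, 0.032, -179.9] (array([ 20.4, -42.2, 100.2]), np.float64(0.856))
```

>>> jog_arm(targets=[{"dx": 20, "dy": -42, "dz": 12, "rx": 0, "ry": 0, "rz": 0.856, "gripper": 1}, {"dx": 20, "dy": -42, "dz": 12, "rx": 0, "ry": 0, "rz": 0.856, "gripper": 1}, {"dx": 20, "dy": -42, "dz": 12, "rx": 0, "ry": 0, "rz": 0.856, "gripper": 1}, {"dx": 20, "dy": -42, "dz": 12, "rx": 0, "ry": 0, "rz": 0.856, "gripper": 1}, {"dx": 20, "dy": -42, "dz": 12, "rx": 0, "ry": 0, "rz": 0.856, "gripper": 1}, {"dx": 20, "dy": -42, "dz": 40, "rx": 0, "ry": 0, "rz": 0.856, "gripper": 1}, {"dx": 20, "dy": -42, "dz": 75, "rx": 0, "ry": 0, "rz": 0.856, "gripper": 1}, {"dx": 20, "dy": -42, "dz": 100, "rx": 0, "ry": 0, "rz": 0.856, "gripper": 1}])

```text
t: 2.1
eef_pos: [0.4944, 0.0202, 0.031]
ee_rot: [3.141, -0.0, -3.141]
force: [-1.4, -0.9, -0.2]
width: -0.0
gripper_force: 0.0
```

```bash
python3 go.py .4925 .005 .032 -179.9
python3 - <<'E'
import numpy as np
# finger centre path in tool frame (tool x=-X, y=+Y at yaw=-180), pivot body (0,-.035); finger body (66,51)
for th in range(91,205,10):
    t=np.radians(th); P=np.array([.5755,-.0605]); b=np.array([.066,.0865])
    print(th,(P+np.array([b[0]*np.cos(t)-b[1]*np.sin(t),b[0]*np.sin(t)+b[1]*np.cos(t)])).round(4))
E
```

```text
[0.4925, 0.005, 0.032, -179.9] (array([  1.9, -15.2,  -1. ]), np.float64(-0.001))
91 [0.4879 0.004 ]
101 [ 0.478  -0.0122]
111 [ 0.4711 -0.0299]
121 [ 0.4674 -0.0485]
131 [ 0.4669 -0.0674]
141 [ 0.4698 -0.0862]
151 [ 0.4758 -0.1042]
161 [ 0.4849 -0.1208]
171 [ 0.4968 -0.1356]
181 [ 0.511  -0.1481]
191 [ 0.5272 -0.158 ]
201 [ 0.5449 -0.1649]
```

>>> jog_arm(targets=[{"dx": 4, "dy": -10, "dz": 0, "rx": 0, "ry": 0, "rz": 0, "gripper": 1}, {"dx": 6, "dy": -17, "dz": 0, "rx": 0, "ry": 0, "rz": 0, "gripper": 1}, {"dx": 12, "dy": -24.5, "dz": 0, "rx": 0, "ry": 0, "rz": -0.087, "gripper": 1}, {"dx": 16, "dy": -32.5, "dz": 0, "rx": 0, "ry": 0, "rz": -0.175, "gripper": 1}, {"dx": 20, "dy": -41, "dz": 0, "rx": 0, "ry": 0, "rz": -0.262, "gripper": 1}, {"dx": 23, "dy": -50, "dz": 0, "rx": 0, "ry": 0, "rz": -0.349, "gripper": 1}, {"dx": 25.5, "dy": -59.5, "dz": 0, "rx": 0, "ry": 0, "rz": -0.436, "gripper": 1}, {"dx": 27, "dy": -68.5, "dz": 0, "rx": 0, "ry": 0, "rz": -0.524, "gripper": 1}])

```text
t: 2.77
eef_pos: [0.4673, -0.049, 0.0338]
ee_rot: [3.141, -0.0, -2.606]
force: [-4.2, 4.5, -2.3]
width: 0.0003
gripper_force: 2.5
```

```bash
cat > look.py <<'E'
from h import *; from station import arm; import sys
f=arm.grab_frame("top")
if len(sys.argv)>1: cv2.imwrite(sys.argv[1],cv2.resize(np.ascontiguousarray(f["frame"][110:300,250:490,::-1]),None,fx=3,fy=3))
m=mould(f); np.set_printoptions(precision=4,suppress=True)
s=arm.get_state(); 
th=np.radians(m["yaw"]); d=s["eef_pos"][:2]-m["c"]
print("c",m["c"],"yaw",m["yaw"]%360,"L",m["L"],"\nR",m["R"],"\nB",m["B"])
print("finger in body",[d[0]*np.cos(th)+d[1]*np.sin(th),-d[0]*np.sin(th)+d[1]*np.cos(th)],"tool yaw",np.degrees(s["ee_rot"][2]),s["force"],s["eef_pos"],s["t"])
a=np.radians(-3); e=m["c"]-np.array([.6835,-.0766]); print("fence frame",[e[0]*np.cos(a)+e[1]*np.sin(a),-e[0]*np.sin(a)+e[1]*np.cos(a)],"off",(m["yaw"]-177+180)%360-180)
E
python3 look.py pics/l1.png
```

```text
Traceback (most recent call last):
  File "look.py", line 4, in <module>
    m=mould(f); np.set_printoptions(precision=4,suppress=True)
  File "h.py", line 17, in mould
    R,B=cen(r),cen(b); d=R[0]-B[0];
               ~~~^^^
  File "h.py", line 15, in cen
    n,l,s,c=cv2.connectedComponentsWithStats(m.astype(np.uint8)); i=1+np.argmax(s[1:,4]); m=l==i
                                                                      ~~~~~~~~~^^^^^^^^^
ValueError: attempt to get argmax of an empty sequence
```

View pics/l1.png

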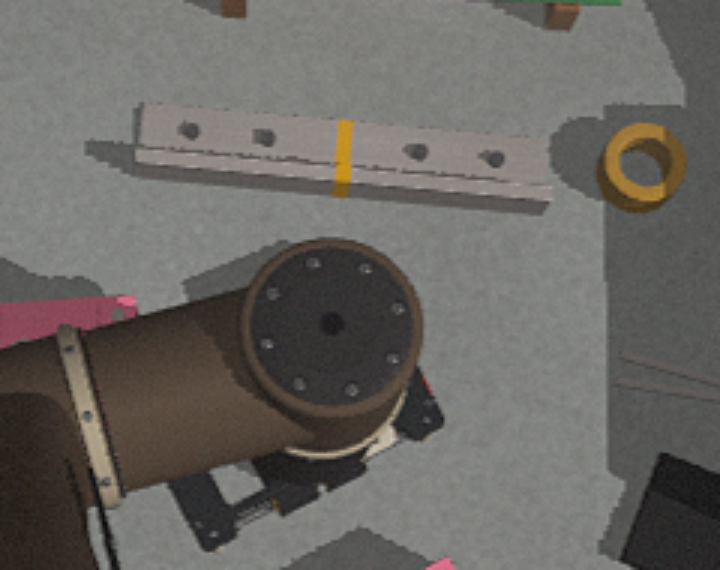

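The top view is blocked by the arm: only a sliver of red shows at (428,385). I'll use the scene camera instead.

```bash
sed -i 's/f=arm.grab_frame("top")/f=arm.grab_frame(sys.argv[1])/; s/len(sys.argv)>1/len(sys.argv)>2/; s/sys.argv\[1\],cv2/sys.argv[2],cv2/' look.py
python3 - <<'E'
from h import *; f=dict(np.load("scene0.npz")); m=mould(f);print(m["c"],m["yaw"],m["L"],m["R"][1:],m["B"][1:])
E
python3 look.py scene
```

```text
[ 0.54054901 -0.06447205] 90.29353208598091 0.10179418253035098 (((28.554201126098633, 89.34046936035156), 1.7001128196716309), np.int64(303), np.float64(0.056263800580935844)) (((29.546504974365234, 88.9152603149414), 0.8524308204650879), np.int64(361), np.float64(0.05636379543540924))
c [ 0.5496 -0.0966] yaw 129.62190029895427 L 0.10343685032447145 
R (array([ 0.5097, -0.1295]), ((27.152759552001953, 47.787784576416016), 27.743900299072266), np.int64(192), np.float64(0.05591872029437606)) 
B (array([ 0.5894, -0.0636]), ((30.77429962158203, 90.00434875488281), 25.18675994873047), np.int64(356), np.float64(0.05598274004309206))
finger in body [np.float64(0.08811354810354341), np.float64(0.03236485497491994)] tool yaw -149.48017507028135 [-0.3959 -0.0741  0.098 ] [ 0.4684 -0.0493  0.0341] 2.8667
fence frame [np.float64(-0.1327216281096834), np.float64(-0.02694598627116045)] off -47.37809970104573
```

```bash
python3 - <<'E'
s=open("h.py").read(); i=s.index("    R,B=cen(r)")
open("h.py","w").write(s[:i]+'''    R,B=cen(r),cen(b); d=R[0]-B[0]
    yaw=np.arctan2(-d[0],d[1]); g=(R[2]>.75*B[2],B[2]>.75*R[2]); c=(R[0]+B[0])/2
    if not all(g) or abs(np.hypot(*d)-.102)>.006: # one cap hidden: use the whole one's rectangle
        K,sg=(R,-1) if R[2]>B[2] else (B,1)
        (w,h),a=K[1]; a=np.radians(a if w>h else a+90); yaw=a+np.pi*np.round((yaw-a)/np.pi)
        c=K[0]+sg*.051*np.array([-np.sin(yaw),np.cos(yaw)])
    return dict(c=c,yaw=np.degrees(yaw),L=np.hypot(*d),R=R,B=B)
''')
E
cat > arc.py <<'E'
# path of finger held at body point b while mould turns about pivot P: rows in the current tool frame
import sys,numpy as np
from go import rel
def rows(P,b,ths,toff,z=.033):
    for th in ths:
        t=np.radians(th); q=np.array(P)+[b[0]*np.cos(t)-b[1]*np.sin(t),b[0]*np.sin(t)+b[1]*np.cos(t)]
        d,r=rel(*q,z,th+toff); print(round(th,1),q.round(4),d,r)
E
python3 -c "
from arc import *
rows((.590,-.0615),(.066,.102),np.arange(120,167,5.5),-180-88)"
```

```text
120.0 [ 0.4687 -0.0553] [ 2.8 -5.3  1.1] -0.026
125.5 [ 0.4686 -0.067 ] [  8.8 -15.3   1.1] -0.122
131.0 [ 0.4697 -0.0786] [ 13.8 -25.9   1.1] -0.218
136.5 [ 0.4719 -0.0901] [ 17.7 -36.9   1.1] -0.314
142.0 [ 0.4752 -0.1012] [ 20.5 -48.2   1.1] -0.41
147.5 [ 0.4795 -0.1121] [ 22.3 -59.7   1.1] -0.506
153.0 [ 0.4849 -0.1224] [ 22.9 -71.3   1.1] -0.602
158.5 [ 0.4912 -0.1322] [ 22.5 -83.    1.1] -0.698
164.0 [ 0.4984 -0.1414] [ 20.9 -94.5   1.1] -0.794
```

>>> jog_arm(targets=[{"dx": 3, "dy": -5, "dz": 1, "rx": 0, "ry": 0, "rz": -0.026, "gripper": 1}, {"dx": 9, "dy": -15, "dz": 1, "rx": 0, "ry": 0, "rz": -0.122, "gripper": 1}, {"dx": 14, "dy": -26, "dz": 1, "rx": 0, "ry": 0, "rz": -0.218, "gripper": 1}, {"dx": 18, "dy": -37, "dz": 1, "rx": 0, "ry": 0, "rz": -0.314, "gripper": 1}, {"dx": 20.5, "dy": -48, "dz": 1, "rx": 0, "ry": 0, "rz": -0.41, "gripper": 1}, {"dx": 22.3, "dy": -60, "dz": 1, "rx": 0, "ry": 0, "rz": -0.506, "gripper": 1}, {"dx": 23, "dy": -71, "dz": 1, "rx": 0, "ry": 0, "rz": -0.602, "gripper": 1}, {"dx": 22.5, "dy": -83, "dz": 1, "rx": 0, "ry": 0, "rz": -0.698, "gripper": 1}])

```text
t: 3.53
eef_pos: [0.4848, -0.131, 0.0335]
ee_rot: [3.132, -0.003, -1.911]
force: [-34.4, 19.5, 45.0]
width: 0.0005
gripper_force: 23.0
```

```bash
python3 look.py scene
```

```text
c [ 0.5839 -0.112 ] yaw 162.36538696289062 L 0.10354411819797654 
R (array([ 0.5685, -0.1606]), ((28.162702560424805, 48.48343276977539), 72.36538696289062), np.int64(253), np.float64(0.05537516361102941)) 
B (array([ 0.6174, -0.0694]), ((23.5779972076416, 9.765596389770508), 73.07977294921875), np.int64(44), np.float64(0.05575420391716824))
finger in body [np.float64(0.08658864058812304), np.float64(0.04900148267095487)] tool yaw -109.04020211594259 [-17.9243  -1.321   17.1153] [ 0.4866 -0.1325  0.0334] 3.5833
fence frame [np.float64(-0.09756367352719432), np.float64(-0.040559776110551275)] off -14.634613037109375
```

```bash
python3 - <<'E'
from station import arm; import cv2,numpy as np
f=arm.grab_frame("scene"); np.savez("s2.npz",**f)
cv2.imwrite("pics/s2.png",cv2.resize(np.ascontiguousarray(f["frame"][170:380,190:440,::-1]),None,fx=3,fy=2.8))
s=arm.get_state(); print(s["force"],s["moment"],s["eef_pos"],s["ee_rot"])
E
```

```text
[-19.43797505   2.2446204   21.13027184] [ 0.88065854  5.7419973  -0.01461131] [ 0.48662349 -0.13232609  0.03307493] [ 3.13464555e+00 -2.80721135e-03 -1.91239007e+00]
```

View pics/s2.png

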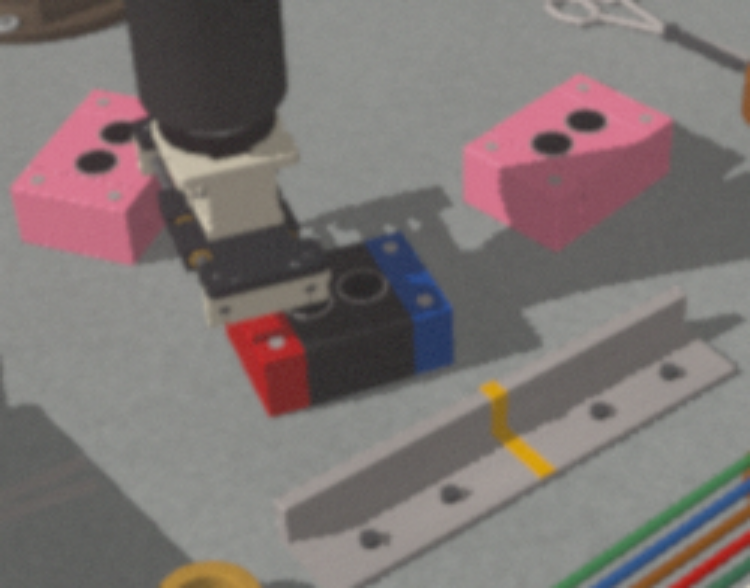

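```bash
python3 - <<'E'
from h import *
for n in("scene0.npz","s2.npz"):
    f=dict(np.load(n)); W=world(f); m=colmask(f,160,178,60,80)&(W[...,0]<.45)
    P=W[m]; print(n,m.sum(),P.min(0).round(3),P.max(0).round(3))
    t=m&(W[...,2]>.045); t=W[t]; R=cv2.minAreaRect((t[:,:2]*1000).astype(np.float32)); print(R, t[:,2].mean(), cv2.boxPoints(R).round().tolist())
    # anything dark of gripper low near the pink block
f=dict(np.load("s2.npz"));W=world(f);x,y,z=np.moveaxis(W,-1,0)
g=(x>.36)&(x<.47)&(y>-.2)&(y<-.05)&(z>.05)&(z<.12)&~colmask(f,160,178,60,80)
P=W[g];i=np.argsort(P[:,2])[:8];print(P[i].round(3))
E
```

```text
scene0.npz 2655 [ 0.219 -0.207 -0.003] [0.432 0.171 0.062]
((326.3123474121094, -127.68067932128906), (94.61851501464844, 136.98599243164062), 31.141990661621094) 0.05577175895921447 [[250.0, -94.0], [321.0, -211.0], [402.0, -162.0], [331.0, -45.0]]
s2.npz 1981 [ 0.2   -0.206 -0.002] [ 0.449 -0.057  0.125]
((338.88531494140625, -157.26695251464844), (102.32462310791016, 198.73648071289062), 62.74333572387695) 0.056555901927672216 [[227.0, -157.0], [404.0, -248.0], [451.0, -157.0], [274.0, -66.0]]
[[ 0.374 -0.12   0.055]
 [ 0.379 -0.156  0.056]
 [ 0.381 -0.154  0.056]
 [ 0.374 -0.157  0.056]
 [ 0.378 -0.153  0.057]
 [ 0.379 -0.158  0.057]
 [ 0.378 -0.154  0.057]
 [ 0.378 -0.16   0.058]]
```

```bash
python3 - <<'E'
from h import *
a=dict(np.load("scene0.npz"));b=dict(np.load("s2.npz"))
for f in(a,b):
    m=colmask(f,160,178,60,80); m=m[190:275,185:235]; 
    print([np.where(m[:,c])[0][[0,-1]].tolist() if m[:,c].any() else None for c in range(8,45,4)])
s=np.load("s2.npz"); W=world(dict(s)); x,y,z=np.moveaxis(W,-1,0)
# gripper underside profile: lowest points by distance along tool y, from the s2 cloud
yaw=-1.912; t=np.array([np.sin(yaw),-np.cos(yaw)]); n=np.array([np.cos(yaw),np.sin(yaw)])
D=W[...,:2]-[.4866,-.1323]; u=D@t; w=D@n
for k in np.arange(-.1,.13,.02):
    g=(abs(w)<.04)&(u>k)&(u<k+.02)&(z>.06)&(z<.2); print(round(k,2),g.sum(),z[g].min().round(3) if g.any() else None)
E
```

```text
[[47, 47], [41, 65], [36, 66], [31, 67], [26, 68], [21, 69], [16, 70], [12, 71], [13, 72], [13, 73]]
[[47, 48], [41, 65], [36, 66], [31, 67], [26, 68], [21, 69], [17, 70], [12, 71], [12, 72], [13, 73]]
-0.1 804 0.06
-0.08 264 0.06
-0.06 914 0.097
-0.04 578 0.082
-0.02 195 0.087
0.0 100 0.082
0.02 45 0.084
0.04 22 0.094
0.06 74 0.087
0.08 85 0.08
0.1 0 None
0.12 0 None
```

>>> jog_arm(targets=[{"dx": 0, "dy": 0, "dz": -2, "rx": 0, "ry": 0, "rz": 0, "gripper": 1}, {"dx": 0, "dy": 0, "dz": -4, "rx": 0, "ry": 0, "rz": 0, "gripper": 1}, {"dx": 0, "dy": 0, "dz": -6, "rx": 0, "ry": 0, "rz": 0, "gripper": 1}, {"dx": 0, "dy": 0, "dz": -6, "rx": 0, "ry": 0, "rz": 0, "gripper": 1}, {"dx": 0, "dy": 0, "dz": -6, "rx": 0, "ry": 0, "rz": 0, "gripper": 1}, {"dx": 0, "dy": 0, "dz": -6, "rx": 0, "ry": 0, "rz": 0, "gripper": 1}, {"dx": 0, "dy": 0, "dz": -6, "rx": 0, "ry": 0, "rz": 0, "gripper": 1}, {"dx": 0, "dy": 0, "dz": -6, "rx": 0, "ry": 0, "rz": 0, "gripper": 1}])

```text
t: 4.3
eef_pos: [0.4894, -0.1315, 0.0382]
ee_rot: [3.139, -0.001, -1.916]
force: [-6.9, 0.5, 1.5]
width: 0.0008
gripper_force: 3.2
```

```bash
python3 -c "
from station import arm
s=arm.get_state();print(s['force'],s['moment'],s['eef_pos'],s['ee_rot'],s['q'],arm.tcp_to_tips)"
```

```text
[-6.92389921  0.51640394  1.50756007] [0.18438965 2.13567171 0.02453583] [ 0.48935674 -0.13147291  0.03822479] [ 3.13900530e+00 -1.07291415e-03 -1.91550901e+00] [ 1.25566095e-01  3.30832139e-01 -6.05836565e-01 -3.63163914e-04
 -6.36920305e-01 -4.69987906e-01] 0.022
```

```bash
python3 look.py scene
```

```text
c [ 0.5822 -0.1103] yaw 163.8569107055664 L 0.10954731608595544 
R (array([ 0.568 , -0.1593]), ((28.531917572021484, 56.08967208862305), 73.8569107055664), np.int64(295), np.float64(0.05530597483414196)) 
B (array([ 0.5896, -0.0519]), ((9.817989349365234, 9.910757064819336), 49.71101379394531), np.int64(16), np.float64(0.057285521071029875))
finger in body [np.float64(0.08324368260439248), np.float64(0.04616930012827251)] tool yaw -109.74670692855058 [-7.0244  0.2367  0.704 ] [ 0.4894 -0.1315  0.0382] 4.35
fence frame [np.float64(-0.09944702114444016), np.float64(-0.038929050967597884)] off -13.143089294433594
```

```bash
sed -i 's/colmask(f,105,125)/colmask(f,102,128,90,25)/; s/colmask(f,172,6)/colmask(f,172,6,150,40)/' h.py; python3 look.py scene
```

```text
c [ 0.5652 -0.105 ] yaw 162.5527114868164 L 0.10311903425355957 
R (array([ 0.566 , -0.1585]), ((28.82602882385254, 59.954505920410156), 73.43990325927734), np.int64(294), np.float64(0.05525243220624546)) 
B (array([ 0.5805, -0.0564]), ((27.7377986907959, 90.13292694091797), 72.5527114868164), np.int64(397), np.float64(0.0560934098431598))
finger in body [np.float64(0.0644004258213441), np.float64(0.04797292617822028)] tool yaw -109.75077399558366 [-6.9194  0.5398  1.0589] [ 0.4894 -0.1315  0.0383] 4.4
fence frame [np.float64(-0.1166516610748785), np.float64(-0.03457854666996724)] off -14.447288513183594
```

```bash
python3 -c "
from arc import *
rows((.5785,-.062),(.065,.093),np.arange(167,204,4.7),-272,.038)"
```

```text
167.0 [ 0.4942 -0.138 ] [ 4.5 -6.8  0.3] -0.083
171.7 [ 0.5008 -0.1446] [  8.5 -15.2   0.3] -0.165
176.4 [ 0.5078 -0.1507] [ 11.9 -23.8   0.3] -0.247
181.1 [ 0.5153 -0.1562] [ 14.5 -32.8   0.3] -0.329
185.8 [ 0.5232 -0.1611] [ 16.4 -41.9   0.3] -0.411
190.5 [ 0.5315 -0.1653] [ 17.6 -51.1   0.3] -0.493
195.2 [ 0.5402 -0.1688] [ 18.  -60.4   0.3] -0.575
199.9 [ 0.549  -0.1716] [ 17.6 -69.7   0.3] -0.657
```

>>> jog_arm(targets=[{"dx": 4.5, "dy": -7, "dz": 0, "rx": 0, "ry": 0, "rz": -0.08, "gripper": 1}, {"dx": 8.5, "dy": -15, "dz": 0, "rx": 0, "ry": 0, "rz": -0.165, "gripper": 1}, {"dx": 12, "dy": -24, "dz": 0, "rx": 0, "ry": 0, "rz": -0.247, "gripper": 1}, {"dx": 14.5, "dy": -33, "dz": 0, "rx": 0, "ry": 0, "rz": -0.329, "gripper": 1}, {"dx": 16.5, "dy": -42, "dz": 0, "rx": 0, "ry": 0, "rz": -0.411, "gripper": 1}, {"dx": 17.5, "dy": -51, "dz": 0, "rx": 0, "ry": 0, "rz": -0.493, "gripper": 1}, {"dx": 18, "dy": -60.5, "dz": 0, "rx": 0, "ry": 0, "rz": -0.575, "gripper": 1}, {"dx": 18, "dy": -60.5, "dz": 0, "rx": 0, "ry": 0, "rz": -0.575, "gripper": 1}])

```text
t: 5.07
eef_pos: [0.5421, -0.1696, 0.0384]
ee_rot: [3.14, -0.0, -1.335]
force: [-3.5, -4.5, -0.2]
width: 0.0001
gripper_force: 2.0
```

```bash
python3 look.py scene
```

```text
c [ 0.593  -0.1072] yaw 195.81250243345585 L 0.10210551944099347 
R (array([ 0.6069, -0.1563]), ((89.79109954833984, 29.928544998168945), 15.313648223876953), np.int64(388), np.float64(0.05459857451433617)) 
B (array([ 0.5791, -0.0581]), ((90.46263885498047, 28.609844207763672), 13.454150199890137), np.int64(306), np.float64(0.05616108348445509))
finger in body [np.float64(0.06598445256908465), np.float64(0.045894260061234766)] tool yaw -76.75222750572709 [-3.8463 -3.3221 -0.7172] [ 0.542  -0.1693  0.0384] 5.1167
fence frame [np.float64(-0.08879556598150642), np.float64(-0.03530637192354824)] off 18.812502433455847
```

>>> jog_arm(targets=[{"dx": 0, "dy": 12, "dz": 0, "rx": 0, "ry": 0, "rz": 0, "gripper": 1}, {"dx": 0, "dy": 25, "dz": 0, "rx": 0, "ry": 0, "rz": 0, "gripper": 1}, {"dx": -33, "dy": 25, "dz": 0, "rx": 0, "ry": 0, "rz": 0, "gripper": 1}, {"dx": -66, "dy": 25, "dz": 0, "rx": 0, "ry": 0, "rz": 0, "gripper": 1}, {"dx": -95, "dy": 25, "dz": 0, "rx": 0, "ry": 0, "rz": 0, "gripper": 1}, {"dx": -97, "dy": 15, "dz": 0, "rx": 0, "ry": 0, "rz": 0, "gripper": 1}, {"dx": -97, "dy": 7, "dz": 0, "rx": 0, "ry": 0, "rz": 0, "gripper": 1}, {"dx": -97, "dy": 3, "dz": 0, "rx": 0, "ry": 0, "rz": 0, "gripper": 1}])

```text
t: 5.78
eef_pos: [0.5167, -0.0742, 0.0383]
ee_rot: [3.141, 0.0, -1.337]
force: [-13.5, 1.7, 11.8]
width: 0.0004
gripper_force: 7.3
```

```bash
python3 look.py scene; python3 -c "
from arc import *
t=np.radians(195.8);c=np.array([.593,-.1072]);P=c+.045*np.array([-np.sin(t),np.cos(t)])
rows(P,(.066,-.095),np.arange(193,155,-4.7),-272.5,.038)"
```

```text
c [ 0.5932 -0.1074] yaw 195.76877212524414 L 0.10402429359439663 
R (array([ 0.6071, -0.1565]), ((88.54891204833984, 31.227710723876953), 15.76877212524414), np.int64(577), np.float64(0.05554512064869478)) 
B (array([ 0.605 , -0.0525]), ((40.48820877075195, 31.887130737304688), 10.005550384521484), np.int64(177), np.float64(0.0560069879896678))
finger in body [np.float64(0.06497754796596948), np.float64(-0.05232358071035477)] tool yaw -76.63737782847856 [-2.3719  1.5463  1.6509] [ 0.5165 -0.0747  0.038 ] 5.8333
fence frame [np.float64(-0.0885505618504716), np.float64(-0.03549112365555575)] off 18.76877212524414
193.0 [ 0.5196 -0.0728] [-1.2 -3.5 -0. ] 0.05
188.3 [ 0.5262 -0.066 ] [ -6.2 -11.5  -0. ] 0.132
183.6 [ 0.5334 -0.0598] [-10.6 -19.9  -0. ] 0.214
178.9 [ 0.5411 -0.0543] [-14.2 -28.7  -0. ] 0.296
174.2 [ 0.5492 -0.0493] [-17.1 -37.7  -0. ] 0.378
169.5 [ 0.5577 -0.0451] [-19.3 -46.9  -0. ] 0.46
164.8 [ 0.5665 -0.0415] [-20.7 -56.3  -0. ] 0.542
160.1 [ 0.5755 -0.0387] [-21.4 -65.8  -0. ] 0.624
155.4 [ 0.5848 -0.0366] [-21.2 -75.3  -0. ] 0.706
```

>>> jog_arm(targets=[{"dx": -1, "dy": -3.5, "dz": 0, "rx": 0, "ry": 0, "rz": 0.05, "gripper": 1}, {"dx": -6, "dy": -11.5, "dz": 0, "rx": 0, "ry": 0, "rz": 0.13, "gripper": 1}, {"dx": -10.5, "dy": -20, "dz": 0, "rx": 0, "ry": 0, "rz": 0.214, "gripper": 1}, {"dx": -14, "dy": -28.5, "dz": 0, "rx": 0, "ry": 0, "rz": 0.296, "gripper": 1}, {"dx": -17, "dy": -37.5, "dz": 0, "rx": 0, "ry": 0, "rz": 0.378, "gripper": 1}, {"dx": -19, "dy": -47, "dz": 0, "rx": 0, "ry": 0, "rz": 0.46, "gripper": 1}, {"dx": -20, "dy": -50, "dz": 0, "rx": 0, "ry": 0, "rz": 0.49, "gripper": 1}, {"dx": -20, "dy": -50, "dz": 0, "rx": 0, "ry": 0, "rz": 0.49, "gripper": 1}])

```text
t: 6.5
eef_pos: [0.5597, -0.0446, 0.0376]
ee_rot: [3.139, -0.001, -1.831]
force: [-7.0, 2.7, 6.2]
width: 0.0005
gripper_force: 4.1
```

```bash
python3 look.py scene
```

```text
c [ 0.6124 -0.1091] yaw 167.2776641845703 L 0.1038174919682274 
R (array([ 0.6012, -0.1589]), ((30.05228614807129, 88.9815902709961), 77.27766418457031), np.int64(517), np.float64(0.05567053741540526)) 
B (array([ 0.6449, -0.0647]), ((30.044025421142578, 48.043880462646484), 76.27376556396484), np.int64(264), np.float64(0.05596216401221577))
finger in body [np.float64(0.06560975948653744), np.float64(-0.051314250537238766)] tool yaw -104.84653887634043 [-6.7067  3.5291  5.9917] [ 0.5597 -0.0446  0.0375] 6.55
fence frame [np.float64(-0.06931166712636988), np.float64(-0.036211342273119215)] off -9.722335815429688
```

>>> jog_arm(targets=[{"dx": 0, "dy": 28, "dz": 0, "rx": 0, "ry": 0, "rz": 0, "gripper": 1}, {"dx": 40, "dy": 28, "dz": 0, "rx": 0, "ry": 0, "rz": 0, "gripper": 1}, {"dx": 80, "dy": 28, "dz": 0, "rx": 0, "ry": 0, "rz": 0, "gripper": 1}, {"dx": 120, "dy": 28, "dz": 0, "rx": 0, "ry": 0, "rz": 0, "gripper": 1}, {"dx": 158, "dy": 28, "dz": 0, "rx": 0, "ry": 0, "rz": 0, "gripper": 1}, {"dx": 158, "dy": -5, "dz": 0, "rx": 0, "ry": 0, "rz": 0, "gripper": 1}, {"dx": 158, "dy": -40, "dz": 0, "rx": 0, "ry": 0, "rz": 0, "gripper": 1}, {"dx": 158, "dy": -65, "dz": 0, "rx": 0, "ry": 0, "rz": 0, "gripper": 1}])

```text
t: 7.22
eef_pos: [0.5862, -0.216, 0.0383]
ee_rot: [-3.139, -0.0, -1.83]
force: [1.9, 0.2, 0.2]
width: 0.0006
gripper_force: 0.0
```

```bash
python3 look.py scene; python3 look.py top
```

```text
c [ 0.6107 -0.11  ] yaw 165.9419403076172 L 0.09740825117858458 
R (array([ 0.6013, -0.1554]), ((21.599960327148438, 90.58296966552734), 76.6331558227539), np.int64(229), np.float64(0.05618280813642501)) 
B (array([ 0.6231, -0.0605]), ((28.964094161987305, 93.6037826538086), 75.94194030761719), np.int64(441), np.float64(0.05614041618108672))
finger in body [np.float64(-0.006382282223183298), np.float64(0.10831675564890142)] tool yaw -104.77053492306213 [ 8.6329 -1.8633  2.4518] [ 0.5906 -0.2166  0.0383] 7.2667
fence frame [np.float64(-0.0709661933322924), np.float64(-0.03714741175144298)] off -11.058059692382812Traceback (most recent call last):
  File "look.py", line 4, in <module>
    m=mould(f); np.set_printoptions(precision=4,suppress=True)
  File "h.py", line 17, in mould
    R,B=cen(r),cen(b); d=R[0]-B[0]
               ~~~^^^
  File "h.py", line 15, in cen
    n,l,s,c=cv2.connectedComponentsWithStats(m.astype(np.uint8)); i=1+np.argmax(s[1:,4]); m=l==i
                                                                      ~~~~~~~~~^^^^^^^^^
    return _wrapfunc(a, 'argmax', axis=axis, out=out, **kwds)
    return bound(*args, **kwds)
ValueError: attempt to get argmax of an empty sequence
```

>>> jog_arm(targets=[{"dx": -12, "dy": 4, "dz": 0, "rx": 0, "ry": 0, "rz": 0, "gripper": 1}, {"dx": -24, "dy": 4, "dz": 0, "rx": 0, "ry": 0, "rz": 0, "gripper": 1}, {"dx": -32, "dy": 4, "dz": 0, "rx": 0, "ry": 0, "rz": 0, "gripper": 1}, {"dx": -37, "dy": 4, "dz": 0, "rx": 0, "ry": 0, "rz": 0, "gripper": 1}, {"dx": -43, "dy": 4, "dz": 0, "rx": 0, "ry": 0, "rz": 0, "gripper": 1}, {"dx": -49, "dy": 4, "dz": 0, "rx": 0, "ry": 0, "rz": 0, "gripper": 1}, {"dx": -55, "dy": 4, "dz": 0, "rx": 0, "ry": 0, "rz": 0, "gripper": 1}, {"dx": -58, "dy": 4, "dz": 0, "rx": 0, "ry": 0, "rz": 0, "gripper": 1}])

```text
t: 7.98
eef_pos: [0.5931, -0.1557, 0.0375]
ee_rot: [3.14, -0.001, -1.826]
force: [-2.6, -9.7, -2.0]
width: 0.0005
gripper_force: 4.5
```

```bash
python3 look.py scene; python3 - <<'E'
from h import *
f=dict(np.load("scene0.npz"));W=world(f);x,y,z=np.moveaxis(W,-1,0); v,u=np.mgrid[:480,:640]
Y=colmask(f,20,32,120,80)&(u>340)&(u<380)&(v>300)&(v<345)
t=Y&(z>.034); print("mark top",t.sum(),W[t].mean(0),W[t].min(0),W[t].max(0))
g=(z>.03)&(z<.046)&(x>.64)&(x<.73)&(y>-.26)&(y<.1)
R=cv2.minAreaRect((W[g][:,:2]*1000).astype(np.float32)); print(R,g.sum(),cv2.boxPoints(R).tolist())
E
```

```text
mark top 39 [ 0.69127254 -0.07825624  0.04176444] [ 0.68302643 -0.08413106  0.03496794] [ 0.69750869 -0.07256444  0.04588216]
((688.7530517578125, -78.25788879394531), (320.74151611328125, 18.61940574645996), 87.10514831542969) 1353 [[671.35595703125, -237.95382690429688], [689.95166015625, -238.8941650390625], [706.150146484375, 81.43804931640625], [687.554443359375, 82.37838745117188]]Traceback (most recent call last):
  File "look.py", line 4, in <module>
    m=mould(f); np.set_printoptions(precision=4,suppress=True)
  File "h.py", line 17, in mould
    R,B=cen(r),cen(b); d=R[0]-B[0]
        ~~~^^^
  File "h.py", line 15, in cen
    n,l,s,c=cv2.connectedComponentsWithStats(m.astype(np.uint8)); i=1+np.argmax(s[1:,4]); m=l==i
                                                                      ~~~~~~~~~^^^^^^^^^
    return _wrapfunc(a, 'argmax', axis=axis, out=out, **kwds)
    return bound(*args, **kwds)
ValueError: attempt to get argmax of an empty sequence
```

>>> jog_arm(targets=[{"dx": -4, "dy": 0, "dz": 0, "rx": 0, "ry": 0, "rz": 0, "gripper": 1}, {"dx": -8, "dy": 0, "dz": 0, "rx": 0, "ry": 0, "rz": 0, "gripper": 1}, {"dx": -10, "dy": 0, "dz": 0, "rx": 0, "ry": 0, "rz": 0, "gripper": 1}, {"dx": -10, "dy": 0, "dz": 0, "rx": 0, "ry": 0, "rz": 0, "gripper": 1}, {"dx": 20, "dy": 0, "dz": 0, "rx": 0, "ry": 0, "rz": 0, "gripper": 1}, {"dx": 20, "dy": 40, "dz": 0, "rx": 0, "ry": 0, "rz": 0, "gripper": 1}, {"dx": 20, "dy": 80, "dz": 0, "rx": 0, "ry": 0, "rz": 0, "gripper": 1}, {"dx": 20, "dy": 90, "dz": 0, "rx": 0, "ry": 0, "rz": 0, "gripper": 1}])

```text
t: 8.7
eef_pos: [0.4957, -0.1515, 0.037]
ee_rot: [3.137, -0.0, -1.829]
force: [-2.3, 1.0, -0.5]
width: 0.0007
gripper_force: 0.0
```

```bash
sed -i 's/-.0766\])/-.0780])/' look.py; python3 look.py scene; python3 look.py top 2>&1 | tail -4
```

```text
c [ 0.6225 -0.0745] yaw 164.36756237649857 L 0.10136479088078248 
R (array([ 0.6089, -0.1233]), ((29.699542999267578, 92.19898986816406), 75.35499572753906), np.int64(488), np.float64(0.055770483120084764)) 
B (array([ 0.6362, -0.0257]), ((31.14118003845215, 93.20633697509766), 76.2129898071289), np.int64(452), np.float64(0.05620320678548788))
finger in body [np.float64(0.10054129169338798), np.float64(0.10786791657621408)] tool yaw -104.70557820981263 [-2.5378  1.4902 -0.6619] [ 0.4967 -0.1513  0.0376] 8.75
fence frame [np.float64(-0.06105669995663592), np.float64(0.0003376471819839821)] off -12.632437623501431
R (array([ 0.6516, -0.1322]), ((27.296161651611328, 9.653717994689941), 85.13301086425781), np.int64(30), np.float64(0.05509328003513651)) 
B (array([ 0.6599, -0.0304]), ((29.601102828979492, 39.37129211425781), 75.5077896118164), np.int64(186), np.float64(0.05597613010005161))
finger in body [np.float64(0.12477383155321568), np.float64(0.10625597300114988)] tool yaw -104.62082200791326 [ 0.7696 -0.8521  0.4799] [ 0.4997 -0.1514  0.0382] 8.8
fence frame [np.float64(-0.036222795896434234), np.float64(-0.0036824378317438676)] off -11.492210388183594
```

>>> jog_arm(targets=[{"dx": -30, "dy": 0, "dz": 0, "rx": 0, "ry": 0, "rz": 0, "gripper": 1}, {"dx": -58, "dy": 0, "dz": 0, "rx": 0, "ry": 0, "rz": 0, "gripper": 1}, {"dx": -58, "dy": -15, "dz": 0, "rx": 0, "ry": 0, "rz": 0.03, "gripper": 1}, {"dx": -58, "dy": -25, "dz": 0, "rx": 0, "ry": 0, "rz": 0.03, "gripper": 1}, {"dx": -58, "dy": -28, "dz": 0, "rx": 0, "ry": 0, "rz": 0.03, "gripper": 1}, {"dx": -58, "dy": -30, "dz": 0, "rx": 0, "ry": 0, "rz": 0.03, "gripper": 1}, {"dx": -58, "dy": -32, "dz": 0, "rx": 0, "ry": 0, "rz": 0.03, "gripper": 1}, {"dx": -58, "dy": -32, "dz": 0, "rx": 0, "ry": 0, "rz": 0.03, "gripper": 1}])

```text
t: 9.47
eef_pos: [0.5468, -0.1047, 0.0373]
ee_rot: [3.139, -0.0, -1.858]
force: [-1.8, 3.7, 1.2]
width: 0.0001
gripper_force: 1.9
```

```bash
python3 look.py scene; python3 -c "
from arc import *
rows((.6342,-.031),(.066,.095),np.arange(166.5,182,2.2),-271.5,.0375)"
```

```text
c [ 0.6231 -0.0742] yaw 166.32160186767578 L 0.1042713837911221 
R (array([ 0.6295, -0.1288]), ((28.95982551574707, 50.463111877441406), 75.97808074951172), np.int64(290), np.float64(0.05560223603747158)) 
B (array([ 0.6352, -0.0247]), ((28.538537979125977, 92.15859985351562), 76.32160186767578), np.int64(411), np.float64(0.05632005756266568))
finger in body [np.float64(0.06694457700251805), np.float64(0.04767171654690763)] tool yaw -106.43918187240897 [-1.7122  3.2948  0.986 ] [ 0.5468 -0.1047  0.0373] 9.5167
fence frame [np.float64(-0.060471255363024605), np.float64(0.0006007947529596577)] off -10.678398132324219
166.5 [ 0.5478 -0.108 ] [ 2.8 -1.9 -0.2] -0.025
168.7 [ 0.5509 -0.1112] [ 5.1 -5.7 -0.2] -0.064
170.9 [ 0.554  -0.1144] [ 7.2 -9.6 -0.2] -0.102
173.1 [ 0.5573 -0.1174] [  9.2 -13.6  -0.2] -0.14
175.3 [ 0.5606 -0.1203] [ 11.  -17.6  -0.2] -0.179
177.5 [ 0.5641 -0.123 ] [ 12.7 -21.8  -0.2] -0.217
179.7 [ 0.5677 -0.1257] [ 14.2 -25.9  -0.2] -0.256
181.9 [ 0.5714 -0.1281] [ 15.5 -30.2  -0.2] -0.294
```

>>> jog_arm(targets=[{"dx": 1, "dy": -2, "dz": 0, "rx": 0, "ry": 0, "rz": -0.025, "gripper": 1}, {"dx": 3, "dy": -5.5, "dz": 0, "rx": 0, "ry": 0, "rz": -0.064, "gripper": 1}, {"dx": 5, "dy": -9.5, "dz": 0, "rx": 0, "ry": 0, "rz": -0.102, "gripper": 1}, {"dx": 7, "dy": -13.5, "dz": 0, "rx": 0, "ry": 0, "rz": -0.14, "gripper": 1}, {"dx": 9, "dy": -17.5, "dz": 0, "rx": 0, "ry": 0, "rz": -0.179, "gripper": 1}, {"dx": 10.5, "dy": -22, "dz": 0, "rx": 0, "ry": 0, "rz": -0.217, "gripper": 1}, {"dx": 11, "dy": -23, "dz": 0, "rx": 0, "ry": 0, "rz": -0.225, "gripper": 1}, {"dx": 11, "dy": -23, "dz": 0, "rx": 0, "ry": 0, "rz": -0.225, "gripper": 1}])

```text
t: 10.18
eef_pos: [0.5615, -0.1228, 0.0372]
ee_rot: [3.132, -0.001, -1.633]
force: [-15.4, 1.3, 14.7]
width: 0.0005
gripper_force: 9.1
```

```bash
python3 look.py scene
```

```text
c [ 0.6292 -0.0767] yaw 176.9244613647461 L 0.10461941100956743 
R (array([ 0.6484, -0.1291]), ((29.28516387939453, 49.76776123046875), 85.83543395996094), np.int64(288), np.float64(0.055150609373215566)) 
B (array([ 0.6319, -0.0257]), ((28.10845375061035, 90.79407501220703), 86.9244613647461), np.int64(391), np.float64(0.05630471967715414))
finger in body [np.float64(0.06513279644040275), np.float64(0.04969536675970311)] tool yaw -93.606191161685 [-15.0533   0.8856  14.2918] [ 0.5615 -0.1228  0.0372] 10.2333
fence frame [np.float64(-0.05433076409230216), np.float64(-0.0015194189895968947)] off -0.07553863525390625
```

>>> jog_arm(targets=[{"dx": 0, "dy": -3, "dz": 0, "rx": 0, "ry": 0, "rz": -0.03, "gripper": 1}, {"dx": 0, "dy": -6, "dz": 0, "rx": 0, "ry": 0, "rz": -0.06, "gripper": 1}, {"dx": 0, "dy": -7, "dz": 0, "rx": 0, "ry": 0, "rz": -0.07, "gripper": 1}, {"dx": 0, "dy": 12, "dz": 0, "rx": 0, "ry": 0, "rz": -0.07, "gripper": 1}, {"dx": 0, "dy": 22, "dz": 0, "rx": 0, "ry": 0, "rz": -0.07, "gripper": 1}, {"dx": -35, "dy": 22, "dz": 0, "rx": 0, "ry": 0, "rz": -0.07, "gripper": 1}, {"dx": -70, "dy": 22, "dz": 0, "rx": 0, "ry": 0, "rz": -0.07, "gripper": 1}, {"dx": -100, "dy": 22, "dz": 0, "rx": 0, "ry": 0, "rz": -0.07, "gripper": 1}])

```text
t: 10.9
eef_pos: [0.5509, -0.0196, 0.0378]
ee_rot: [-3.141, 0.0, -1.563]
force: [0.3, 0.4, -0.4]
width: 0.0003
gripper_force: 0.0
```

```bash
python3 look.py scene
```

```text
c [ 0.6325 -0.0757] yaw 180.36732801795006 L 0.10304600923854979 
R (array([ 0.6329, -0.1267]), ((91.02373504638672, 30.6434383392334), 0.367328017950058), np.int64(567), np.float64(0.05558327408223848)) 
B (array([ 0.6484, -0.0248]), ((31.301603317260742, 60.44347381591797), 86.09577941894531), np.int64(310), np.float64(0.05621423045832634))
finger in body [np.float64(0.08002668162346344), np.float64(-0.06059663356074951)] tool yaw -89.41295721127611 [0.1187 4.3294 0.7767] [ 0.5521 -0.0156  0.0381] 10.95
fence frame [np.float64(-0.05101538903469013), np.float64(-0.00037938531256208807)] off 3.367328017950058
```

>>> jog_arm(targets=[{"dx": 9, "dy": -5, "dz": 0, "rx": 0, "ry": 0, "rz": 0, "gripper": 1}, {"dx": 9, "dy": -11, "dz": 0, "rx": 0, "ry": 0, "rz": 0, "gripper": 1}, {"dx": 9, "dy": -14, "dz": 0, "rx": 0, "ry": 0, "rz": 0.01, "gripper": 1}, {"dx": 9, "dy": -17, "dz": 0, "rx": 0, "ry": 0, "rz": 0.03, "gripper": 1}, {"dx": 9, "dy": -20, "dz": 0, "rx": 0, "ry": 0, "rz": 0.06, "gripper": 1}, {"dx": 9, "dy": -22, "dz": 0, "rx": 0, "ry": 0, "rz": 0.06, "gripper": 1}, {"dx": 9, "dy": -23, "dz": 0, "rx": 0, "ry": 0, "rz": 0.06, "gripper": 1}, {"dx": 9, "dy": -23, "dz": 0, "rx": 0, "ry": 0, "rz": 0.06, "gripper": 1}])

```text
t: 11.62
eef_pos: [0.5701, -0.0296, 0.0371]
ee_rot: [3.134, -0.001, -1.625]
force: [-16.4, 8.3, 13.6]
width: 0.0008
gripper_force: 9.3
```

```bash
python3 look.py scene
```

```text
c [ 0.6349 -0.0764] yaw 178.53709411621097 L 0.10389341537542407 
R (array([ 0.6336, -0.1274]), ((31.31021499633789, 92.208984375), 88.53709411621094), np.int64(561), np.float64(0.05552162142397113)) 
B (array([ 0.6588, -0.0266]), ((29.409603118896484, 44.0830078125), 86.7356185913086), np.int64(215), np.float64(0.05601264398389028))
finger in body [np.float64(0.06602183474711291), np.float64(-0.04508496287547171)] tool yaw -93.10354614397856 [-16.6304   8.9655  13.1853] [ 0.5701 -0.0296  0.0371] 11.6667
fence frame [np.float64(-0.048601398260081155), np.float64(-0.0009198214351130835)] off 1.537094116210966
```

>>> jog_arm(targets=[{"dx": 0, "dy": -2, "dz": 0, "rx": 0, "ry": 0, "rz": 0.02, "gripper": 1}, {"dx": 0, "dy": -4, "dz": 0, "rx": 0, "ry": 0, "rz": 0.02, "gripper": 1}, {"dx": 0, "dy": -6, "dz": 0, "rx": 0, "ry": 0, "rz": 0.02, "gripper": 1}, {"dx": 0, "dy": -6, "dz": 0, "rx": 0, "ry": 0, "rz": 0.02, "gripper": 1}, {"dx": 0, "dy": -6, "dz": 0, "rx": 0, "ry": 0, "rz": 0.02, "gripper": 1}, {"dx": 0, "dy": -6, "dz": 0, "rx": 0, "ry": 0, "rz": 0.02, "gripper": 1}, {"dx": 0, "dy": -6, "dz": 0, "rx": 0, "ry": 0, "rz": 0.02, "gripper": 1}, {"dx": 0, "dy": -6, "dz": 0, "rx": 0, "ry": 0, "rz": 0.02, "gripper": 1}])

```text
t: 12.33
eef_pos: [0.576, -0.0298, 0.0372]
ee_rot: [3.134, -0.0, -1.645]
force: [-15.8, 10.1, 13.2]
width: 0.0007
gripper_force: 9.5
```

```bash
python3 look.py scene
```

```text
c [ 0.6388 -0.0787] yaw 176.63417053222656 L 0.10381482454474524 
R (array([ 0.6358, -0.1296]), ((30.872159957885742, 90.36116790771484), 86.63417053222656), np.int64(569), np.float64(0.055474285893206375)) 
B (array([ 0.6657, -0.0302]), ((29.277427673339844, 45.49496841430664), 85.99433135986328), np.int64(229), np.float64(0.05577879743799661))
finger in body [np.float64(0.06551166710137482), np.float64(-0.045147948269203604)] tool yaw -94.25251918000555 [-15.6072   9.0692  13.7813] [ 0.576  -0.0298  0.0372] 12.3833
fence frame [np.float64(-0.04464190053932508), np.float64(-0.0030665536255443915)] off -0.3658294677734375
```

>>> jog_arm(targets=[{"dx": 0, "dy": 10, "dz": 0, "rx": 0, "ry": 0, "rz": 0, "gripper": 1}, {"dx": 0, "dy": 18, "dz": 0, "rx": 0, "ry": 0, "rz": 0, "gripper": 1}, {"dx": 33, "dy": 18, "dz": 0, "rx": 0, "ry": 0, "rz": 0, "gripper": 1}, {"dx": 66, "dy": 18, "dz": 0, "rx": 0, "ry": 0, "rz": 0, "gripper": 1}, {"dx": 95, "dy": 18, "dz": 0, "rx": 0, "ry": 0, "rz": 0.0, "gripper": 1}, {"dx": 95, "dy": 12, "dz": 0, "rx": 0, "ry": 0, "rz": -0.03, "gripper": 1}, {"dx": 95, "dy": 7, "dz": 0, "rx": 0, "ry": 0, "rz": -0.03, "gripper": 1}, {"dx": 95, "dy": 4, "dz": 0, "rx": 0, "ry": 0, "rz": -0.03, "gripper": 1}])

```text
t: 13.05
eef_pos: [0.57, -0.1246, 0.0376]
ee_rot: [-3.141, -0.0, -1.614]
force: [-0.5, -0.8, -0.5]
width: 0.0005
gripper_force: 1.7
```

>>> jog_arm(targets=[{"dx": 0, "dy": -2, "dz": 0, "rx": 0, "ry": 0, "rz": 0, "gripper": 1}, {"dx": 0, "dy": -4, "dz": 0, "rx": 0, "ry": 0, "rz": 0, "gripper": 1}, {"dx": 0, "dy": -5, "dz": 0, "rx": 0, "ry": 0, "rz": 0, "gripper": 1}, {"dx": 0, "dy": -6, "dz": 0, "rx": 0, "ry": 0, "rz": 0, "gripper": 1}, {"dx": 0, "dy": -6, "dz": 0, "rx": 0, "ry": 0, "rz": 0, "gripper": 1}, {"dx": 0, "dy": -6, "dz": 0, "rx": 0, "ry": 0, "rz": 0, "gripper": 1}, {"dx": 0, "dy": -6, "dz": 0, "rx": 0, "ry": 0, "rz": 0, "gripper": 1}, {"dx": 0, "dy": -6, "dz": 0, "rx": 0, "ry": 0, "rz": 0, "gripper": 1}])

```text
t: 13.72
eef_pos: [0.5702, -0.1245, 0.0373]
ee_rot: [3.132, -0.001, -1.613]
force: [-17.3, -2.8, 15.3]
width: 0.0004
gripper_force: 9.7
```

```bash
python3 look.py scene
```

```text
c [ 0.638  -0.0792] yaw 176.50394439697266 L 0.1043957471698388 
R (array([ 0.6579, -0.1313]), ((29.9587459564209, 46.663753509521484), 87.43495178222656), np.int64(293), np.float64(0.05509363800788458)) 
B (array([ 0.6411, -0.0283]), ((28.23196792602539, 90.58100891113281), 86.50394439697266), np.int64(402), np.float64(0.056170283215697545))
finger in body [np.float64(0.06493804221684371), np.float64(0.04934532448270517)] tool yaw -92.43001572418466 [-17.6153  -3.7815  15.3912] [ 0.5701 -0.1245  0.0373] 13.7667
fence frame [np.float64(-0.04541237617556988), np.float64(-0.003555882637149487)] off -0.49605560302734375
```

>>> jog_arm(targets=[{"dx": 0, "dy": -2, "dz": 0, "rx": 0, "ry": 0, "rz": 0, "gripper": 1}, {"dx": 0, "dy": -4, "dz": 0, "rx": 0, "ry": 0, "rz": 0, "gripper": 1}, {"dx": 0, "dy": -4, "dz": 0, "rx": 0, "ry": 0, "rz": 0, "gripper": 1}, {"dx": 0, "dy": -4, "dz": 0, "rx": 0, "ry": 0, "rz": 0, "gripper": 1}, {"dx": 0, "dy": -4, "dz": 0, "rx": 0, "ry": 0, "rz": 0, "gripper": 1}, {"dx": 0, "dy": -4, "dz": 0, "rx": 0, "ry": 0, "rz": 0, "gripper": 1}, {"dx": 0, "dy": -4, "dz": 0, "rx": 0, "ry": 0, "rz": 0, "gripper": 1}, {"dx": 0, "dy": -4, "dz": 0, "rx": 0, "ry": 0, "rz": 0, "gripper": 1}])

```text
t: 14.43
eef_pos: [0.571, -0.1248, 0.0374]
ee_rot: [3.127, -0.002, -1.614]
force: [-27.0, -1.1, 25.7]
width: 0.0005
gripper_force: 16.1
```

```bash
python3 look.py scene
```

```text
c [ 0.6387 -0.0799] yaw 176.44599151611328 L 0.10367306822384413 
R (array([ 0.6594, -0.1311]), ((29.589162826538086, 45.343570709228516), 87.63813018798828), np.int64(289), np.float64(0.055079127954403805)) 
B (array([ 0.6419, -0.029 ]), ((27.64996337890625, 91.06005859375), 86.44599151611328), np.int64(401), np.float64(0.05646424708289771))
finger in body [np.float64(0.06485678259494038), np.float64(0.0490646425847618)] tool yaw -92.46436834586036 [-27.4031  -0.881   26.7008] [ 0.5709 -0.1248  0.0373] 14.4833
fence frame [np.float64(-0.04463553605321483), np.float64(-0.004215814767189155)] off -0.5540084838867188
```

>>> jog_arm(targets=[{"dx": 0, "dy": 15, "dz": 0, "rx": 0, "ry": 0, "rz": 0, "gripper": 1}, {"dx": 0, "dy": 35, "dz": 0, "rx": 0, "ry": 0, "rz": 0.02, "gripper": 1}, {"dx": 30, "dy": 35, "dz": 0, "rx": 0, "ry": 0, "rz": 0.02, "gripper": 1}, {"dx": 62, "dy": 35, "dz": 0, "rx": 0, "ry": 0, "rz": 0.02, "gripper": 1}, {"dx": 62, "dy": 5, "dz": 0, "rx": 0, "ry": 0, "rz": 0.02, "gripper": 1}, {"dx": 62, "dy": -30, "dz": 0, "rx": 0, "ry": 0, "rz": 0.02, "gripper": 1}, {"dx": 62, "dy": -52, "dz": 0, "rx": 0, "ry": 0, "rz": 0.02, "gripper": 1}, {"dx": 62, "dy": -52, "dz": 0, "rx": 0, "ry": 0, "rz": 0.02, "gripper": 1}])

```text
t: 15.15
eef_pos: [0.6337, -0.1879, 0.0376]
ee_rot: [-3.138, -0.001, -1.631]
force: [0.3, -0.4, 1.1]
width: 0.0005
gripper_force: 0.0
```

```bash
python3 look.py scene; python3 look.py top 2>&1|tail -6
```

```text
c [ 0.6403 -0.0793] yaw 178.1053924560547 L 0.0908586215079824 
R (array([ 0.6355, -0.1189]), ((7.9229044914245605, 27.748058319091797), 78.74882507324219), np.int64(31), np.float64(0.056218931248359506)) 
B (array([ 0.642 , -0.0283]), ((30.16242790222168, 90.75496673583984), 88.10539245605469), np.int64(438), np.float64(0.05629671324573405))
finger in body [np.float64(0.005599539952017792), np.float64(0.10851044720498412)] tool yaw -93.47462199943304 [-0.5978 -0.9677 -1.1129] [ 0.6312 -0.1876  0.037 ] 15.2
fence frame [np.float64(-0.04303545485387566), np.float64(-0.003554343069319091)] off 1.1053924560546875
                                                                      ~~~~~~~~~^^^^^^^^^
    return _wrapfunc(a, 'argmax', axis=axis, out=out, **kwds)
    return bound(*args, **kwds)
ValueError: attempt to get argmax of an empty sequence
```

>>> jog_arm(targets=[{"dx": -15, "dy": 0, "dz": 0, "rx": 0, "ry": 0, "rz": 0, "gripper": 1}, {"dx": -27, "dy": 0, "dz": 0, "rx": 0, "ry": 0, "rz": 0, "gripper": 1}, {"dx": -33, "dy": 0, "dz": 0, "rx": 0, "ry": 0, "rz": 0, "gripper": 1}, {"dx": -36, "dy": 0, "dz": 0, "rx": 0, "ry": 0, "rz": 0, "gripper": 1}, {"dx": -38, "dy": 0, "dz": 0, "rx": 0, "ry": 0, "rz": 0, "gripper": 1}, {"dx": -39, "dy": 0, "dz": 0, "rx": 0, "ry": 0, "rz": 0, "gripper": 1}, {"dx": -39, "dy": 0, "dz": 0, "rx": 0, "ry": 0, "rz": 0, "gripper": 1}, {"dx": -39, "dy": 0, "dz": 0, "rx": 0, "ry": 0, "rz": 0, "gripper": 1}])

```text
t: 15.92
eef_pos: [0.6299, -0.1499, 0.0376]
ee_rot: [3.14, -0.001, -1.631]
force: [-2.5, -6.1, -0.6]
width: 0.0005
gripper_force: 3.1
```

>>> jog_arm(targets=[{"dx": 15, "dy": 0, "dz": 0, "rx": 0, "ry": 0, "rz": 0, "gripper": 1}, {"dx": 30, "dy": 0, "dz": 0, "rx": 0, "ry": 0, "rz": 0, "gripper": 1}, {"dx": 30, "dy": 40, "dz": 0, "rx": 0, "ry": 0, "rz": 0, "gripper": 1}, {"dx": 30, "dy": 80, "dz": 0, "rx": 0, "ry": 0, "rz": 0, "gripper": 1}, {"dx": 30, "dy": 120, "dz": 0, "rx": 0, "ry": 0, "rz": 0, "gripper": 1}, {"dx": 30, "dy": 160, "dz": 0, "rx": 0, "ry": 0, "rz": 0, "gripper": 1}, {"dx": 30, "dy": 160, "dz": 0, "rx": 0, "ry": 0, "rz": 0, "gripper": 1}, {"dx": 30, "dy": 160, "dz": 0, "rx": 0, "ry": 0, "rz": 0, "gripper": 1}])

```text
t: 16.58
eef_pos: [0.4677, -0.1704, 0.0382]
ee_rot: [-3.141, 0.0, -1.632]
force: [1.7, -0.2, 0.2]
width: 0.0005
gripper_force: 0.0
```

```bash
python3 look.py scene; python3 look.py top pics/t3.png 2>&1|tail -6
```

```text
c [ 0.6387 -0.0733] yaw 176.73991147646095 L 0.10191418855184811 
R (array([ 0.6358, -0.1242]), ((30.218631744384766, 92.81719207763672), 86.31884765625), np.int64(559), np.float64(0.05550220171879214)) 
B (array([ 0.6416, -0.0224]), ((31.075807571411133, 93.34803009033203), 85.4786376953125), np.int64(461), np.float64(0.05631983257931551))
finger in body [np.float64(0.16284200232284185), np.float64(0.10643057957881058)] tool yaw -93.50053517216399 [ 1.0611 -0.5231  0.2717] [ 0.4701 -0.1703  0.0385] 16.6333
fence frame [np.float64(-0.04500289654153552), np.float64(0.0023504844012277827)] off -0.26008852353905354
c [ 0.646  -0.0733] yaw 178.4111652300578 L 0.10114101966915956 
R (array([ 0.6446, -0.1238]), ((27.924697875976562, 74.13401794433594), 85.94561004638672), np.int64(341), np.float64(0.05586430299360997)) 
B (array([ 0.6474, -0.0227]), ((29.16790199279785, 81.1415023803711), 86.6136474609375), np.int64(401), np.float64(0.05623886147895728))
finger in body [np.float64(0.17217136223681898), np.float64(0.10173618737887005)] tool yaw -93.49849896280051 [-0.2321 -0.4836  0.6863] [ 0.4711 -0.1702  0.0384] 16.6833
fence frame [np.float64(-0.0376852241250662), np.float64(0.0027727300709740107)] off 1.4111652300578044
```

View pics/t3.png

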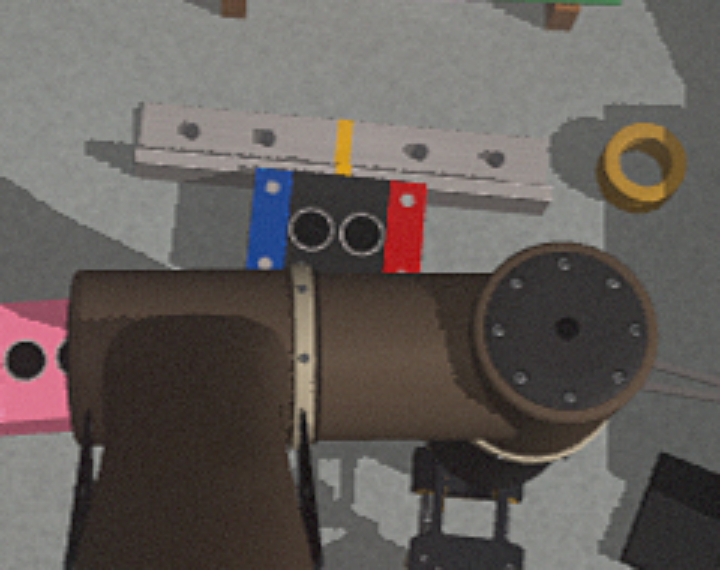

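>>> jog_arm(targets=[{"dx": -30, "dy": -30, "dz": 0, "rx": 0, "ry": 0, "rz": 0, "gripper": 1}, {"dx": -57, "dy": -60, "dz": 0, "rx": 0, "ry": 0, "rz": 0, "gripper": 1}, {"dx": -57, "dy": -85, "dz": 0, "rx": 0, "ry": 0, "rz": 0, "gripper": 1}, {"dx": -57, "dy": -92, "dz": 0, "rx": 0, "ry": 0, "rz": 0, "gripper": 1}, {"dx": -57, "dy": -96, "dz": 0, "rx": 0, "ry": 0, "rz": 0, "gripper": 1}, {"dx": -57, "dy": -100, "dz": 0, "rx": 0, "ry": 0, "rz": 0, "gripper": 1}, {"dx": -57, "dy": -105, "dz": 0, "rx": 0, "ry": 0, "rz": 0, "gripper": 1}, {"dx": -57, "dy": -105, "dz": 0, "rx": 0, "ry": 0, "rz": 0, "gripper": 1}])

```text
t: 17.35
eef_pos: [0.5711, -0.1189, 0.0367]
ee_rot: [3.129, 0.0, -1.634]
force: [-22.8, 14.0, 19.6]
width: 0.0006
gripper_force: 13.4
```

```bash
python3 look.py scene
```

```text
c [ 0.6388 -0.0749] yaw 176.39921569824222 L 0.10336257902133275 
R (array([ 0.659, -0.126]), ((30.921266555786133, 47.8756103515625), 86.96944427490234), np.int64(284), np.float64(0.055112370740549636)) 
B (array([ 0.642, -0.024]), ((29.473817825317383, 90.76095581054688), 86.39921569824219), np.int64(408), np.float64(0.05634846587267992))
finger in body [np.float64(0.06482674306774229), np.float64(0.048161681464928406)] tool yaw -93.61416935693047 [-21.8446  13.0194  19.1694] [ 0.5711 -0.1189  0.0367] 17.4
fence frame [np.float64(-0.0448001347222219), np.float64(0.0007350785239647155)] off -0.6007843017578125
```

>>> jog_arm(targets=[{"dx": 0, "dy": 15, "dz": 0, "rx": 0, "ry": 0, "rz": 0, "gripper": 1}, {"dx": 0, "dy": 27, "dz": 0, "rx": 0, "ry": 0, "rz": 0, "gripper": 1}, {"dx": -35, "dy": 27, "dz": 0, "rx": 0, "ry": 0, "rz": 0, "gripper": 1}, {"dx": -70, "dy": 27, "dz": 0, "rx": 0, "ry": 0, "rz": 0, "gripper": 1}, {"dx": -97, "dy": 27, "dz": 0, "rx": 0, "ry": 0, "rz": 0, "gripper": 1}, {"dx": -97, "dy": 18, "dz": 0, "rx": 0, "ry": 0, "rz": 0, "gripper": 1}, {"dx": -97, "dy": 12, "dz": 0, "rx": 0, "ry": 0, "rz": 0, "gripper": 1}, {"dx": -97, "dy": 9, "dz": 0, "rx": 0, "ry": 0, "rz": 0, "gripper": 1}])

```text
t: 18.07
eef_pos: [0.5757, -0.0222, 0.0375]
ee_rot: [-3.141, -0.0, -1.632]
force: [-0.1, 0.0, -0.2]
width: 0.0005
gripper_force: 0.0
```

>>> jog_arm(targets=[{"dx": -1, "dy": -2, "dz": 0, "rx": 0, "ry": 0, "rz": 0, "gripper": 1}, {"dx": -1, "dy": -4, "dz": 0, "rx": 0, "ry": 0, "rz": 0, "gripper": 1}, {"dx": -1, "dy": -6, "dz": 0, "rx": 0, "ry": 0, "rz": 0, "gripper": 1}, {"dx": -1, "dy": -8, "dz": 0, "rx": 0, "ry": 0, "rz": 0, "gripper": 1}, {"dx": -1, "dy": -8, "dz": 0, "rx": 0, "ry": 0, "rz": 0, "gripper": 1}, {"dx": -1, "dy": -8, "dz": 0, "rx": 0, "ry": 0, "rz": 0, "gripper": 1}, {"dx": -1, "dy": -8, "dz": 0, "rx": 0, "ry": 0, "rz": 0, "gripper": 1}, {"dx": -1, "dy": -8, "dz": 0, "rx": 0, "ry": 0, "rz": 0, "gripper": 1}])

```text
t: 18.73
eef_pos: [0.5765, -0.0224, 0.0373]
ee_rot: [3.131, -0.001, -1.635]
force: [-24.4, 12.2, 22.2]
width: 0.0004
gripper_force: 14.5
```

```bash
python3 look.py scene
```

```text
c [ 0.6386 -0.0741] yaw 177.11558532714844 L 0.10349497523842968 
R (array([ 0.6361, -0.125 ]), ((29.468313217163086, 90.7368392944336), 87.11558532714844), np.int64(564), np.float64(0.05539283854755149)) 
B (array([ 0.6654, -0.0257]), ((29.95321273803711, 44.45866012573242), 85.50672912597656), np.int64(230), np.float64(0.0560622633659933))
finger in body [np.float64(0.06463783686948692), np.float64(-0.048512134447283035)] tool yaw -93.65474448592765 [-24.2436  13.268   22.274 ] [ 0.5765 -0.0224  0.0373] 18.7833
fence frame [np.float64(-0.04500124191786924), np.float64(0.0015785375435675895)] off 0.1155853271484375
```

Flush at 45.0 mm, within about 0.1° and 1–1.5 mm of the mark. I'll back straight off, rise, and check.

>>> jog_arm(targets=[{"dx": 0, "dy": 10, "dz": 0, "rx": 0, "ry": 0, "rz": 0, "gripper": 1}, {"dx": 0, "dy": 40, "dz": 0, "rx": 0, "ry": 0, "rz": 0, "gripper": 1}, {"dx": 0, "dy": 75, "dz": -30, "rx": 0, "ry": 0, "rz": 0, "gripper": 1}, {"dx": 0, "dy": 105, "dz": -60, "rx": 0, "ry": 0, "rz": 0, "gripper": 1}, {"dx": 0, "dy": 120, "dz": -95, "rx": 0, "ry": 0, "rz": 0, "gripper": 1}, {"dx": 0, "dy": 120, "dz": -130, "rx": 0, "ry": 0, "rz": 0, "gripper": 1}, {"dx": 0, "dy": 120, "dz": -150, "rx": 0, "ry": 0, "rz": 0, "gripper": 1}, {"dx": 0, "dy": 120, "dz": -150, "rx": 0, "ry": 0, "rz": 0, "gripper": 1}])

```text
t: 19.45
eef_pos: [0.4654, -0.0143, 0.1928]
ee_rot: [-3.133, 0.003, -1.632]
force: [1.0, 0.6, -0.4]
width: 0.0001
gripper_force: 0.0
```

```bash
python3 look.py scene; python3 - <<'E'
from station import arm; import cv2,numpy as np
f=arm.grab_frame("scene"); cv2.imwrite("pics/end.png",f["frame"][:,:,::-1])
E
```

```text
c [ 0.6393 -0.0745] yaw 176.99903255237444 L 0.10147845491284843 
R (array([ 0.6366, -0.1252]), ((29.926300048828125, 91.7667465209961), 86.69972229003906), np.int64(556), np.float64(0.05553898698155241)) 
B (array([ 0.642 , -0.0238]), ((29.81492805480957, 92.05783081054688), 86.3509292602539), np.int64(448), np.float64(0.05645191653670218))
finger in body [np.float64(0.17785349434661932), np.float64(-0.050826514373167556)] tool yaw -93.57554073342774 [-0.2788 -0.0718 -0.3738] [ 0.4644 -0.0144  0.1903] 19.5
fence frame [np.float64(-0.04432173541261191), np.float64(0.001170447053637272)] off -0.0009674476255554509
```

View pics/end.png

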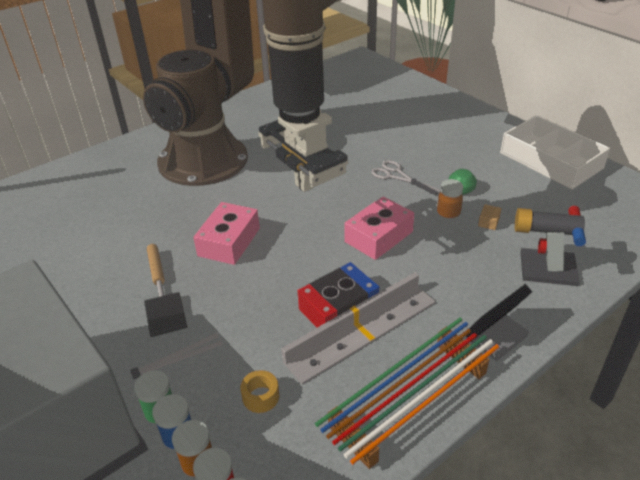

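The mould at (338,293) sits flush along the fence, centred on the yellow mark at (357,313). The pink blocks at (228,232) and (380,227), the tools and the glassware look unmoved, and the gripper is clear at (305,165).

```bash
python3 -c "
from station import arm
print(arm.job_done())"
```

```text
the job is handed in; nothing more can be done
None
```

The job is handed in at about 20 s: the mould's long side is flush against the fence, about 1 mm off the yellow mark and square to within camera accuracy; I pushed it with closed fingers only, red end first then blue by turns (plus one nudge along the fence on the red end face to centre it), and saw nothing else move.

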